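Turn the night light home on its keyed dock and switch it on

TASK

The round blue night light is sitting proud on its white charging dock because its three pins have not found their holes. Without taking it out of the dock, turn it clockwise (seen from above) by its ears until it drops fully home and level, without forcing it once it stops, and take the hand away; then press the orange switch on its top right down and let go. Leave the mug, the tweezers and the eyedrop bottles standing or lying as they are.

Things in the scene. Friction and masses are not known exactly. Their poses are not given: they have to be found in the camera images.
- dock: White round charging dock fixed to the cart: base and round collar, 118 mm across at the foot, 114 mm at the rim, 104 mm inside, rim 27 mm above the cart. Origin at the centre of its underside on the cart top (z = 0), z up; its yaw means nothing. Its floor, hidden under the night light, has three holes; no mark outside shows where.
- dock_mouth (a point): Centre of the dock's mouth, level with the rim. The holes match the pins in one position only, 35 to 115 degrees clockwise (seen from above) of where the night light starts, different each time: it must be felt. The window is about 6 degrees wide: turn slower than 1 rad/s. Then the light drops 7 mm and cannot turn further either way.
- lamp_mid (a point): Centre of the loose night light: blue puck, diameter 100 mm, white domed top, about 0.28 kg. The point is on its axis, 13.5 mm above its flat underside; z is its axis (up), x runs along its two like ears. Three brass pins, 7 mm long, stick out below. Height above the cart: 33.5 mm while the pins ride on the dock's floor, 26.5 mm when home.
- ear_a (a point): Centre of the lug of one ear of the night light, 76.5 mm from its axis along its +x, 1 mm below lamp_mid. The lug hangs outside the collar, 65 to 88 mm from the axis: 12 mm wide (y, the way it turns), 23 mm (x), 21 mm high. A bar over the collar, 6 mm thick, joins it to the puck. Turning the light by one lug takes about 1 to 3 N.
- ear_b (a point): Centre of the lug of the other ear, alike, along the night light's -x.
- switch_top (a point): Centre of the top face of the orange round push switch on the night light's axis, diameter 24 mm, standing about 7 mm above the grey ring round it; 23 mm above lamp_mid when not pressed.
- switch (a joint): Travel of the orange switch in m: 0 when out, 0.005 fully pressed. It is a spring switch that comes back out: 1.5 N to start, 4 N fully down.
- mug: White ceramic mug, 80 mm across, 88 mm high, standing loose near the dock; origin at the centre of its underside. Bystander.
- tweezers: Silver tweezers lying loose on the cart, about 105 mm long and 6 mm high; origin on their underside near the middle. Bystander.
- drops_a: Small eyedrop bottle, 26 mm across, 62 mm high, standing loose in the steel tray (170 x 120 mm, rim 16 mm high, fixed); origin at the centre of its underside. Bystander.
- drops_b: The second eyedrop bottle, the same size, in the same tray; origin at the centre of its underside. Bystander.

How it is judged:
By the outcome, as a careful person would: the job done as asked, in the order asked, and still so for the second after the job is handed in, with the robot touching nothing.
It also fails if it takes over 51 s, if anything falls off the work surface, if the arm or the gripper's body presses on something with over 40 N, if the wrist force passes 120 N, or if a joint passes its speed limit or range.

ROBOT

A 6-joint arm with a two-finger parallel gripper is mounted at the origin on the work surface. World frame = base frame: x ahead of the robot, y to its left, z up, the work surface at z = 0. Lengths are in m, angles in rad, forces in N, time in s.
With the tool pointing down it reaches from about 0.425 to 0.95 m from the base axis. Payload 3.5 kg.
Tool frame: the origin (TCP) lies at the very end of the fingers, on their centre line; the grasp point (between the pads) lies 19 mm behind it (tcp_to_grasp is the distance from the TCP to the grasp point, in m); z points along the fingers, y is the direction in which the jaws open and shut (so a half turn about z gives the same grasp; the last joint's range is limited). The gripper opens to 85 mm and grips with 20 to 120 N. Pads are 22 mm wide; open, the fingers measure 114 mm over their backs; the gripper's body (76 mm by 85 mm) begins 54 mm behind the grasp point. The pads swing forward as they close: fully open they stand 13 mm farther back than shut.
Start: joints at [1.154, 0.286, 1.577, -0, 1.279, -0.15], TCP at [0.178, 0.651, 0.231] pointing down, gripper open.
Joint ranges: [-2.77, 2.77], [-0.9, 2.22], [0.21, 2.48], [-1.53, 4.67], [0.24, 2.81], [-2.84, 2.84]. Speed limits (rad/s): [2.79, 2.79, 3.14, 3.14, 3.14, 3.14].

INTERFACE

Orientations are given as a unit quaternion [x, y, z, w].
In Python, from plant import * gives the robot as it stands. The module is installed in compiled form; this text tells all that it offers.
- The arm moves only by the tool arm_command, never from a script. Its argument "steps" is a list of rows, each a list of 3 entries, a list of its own where there are three numbers: the turn, a rotation vector about the tool's x, y, z in rad, then the shift along the tool's x, y, z in m, then the gripper command: -1 is shut, 1 is fully open, values between are in proportion. A call has 1 to 12 rows; each row is the pose to reach, as a shift and turn from the pose measured when the call began, along the tool's axes at that moment; what a row does not reach only later rows make up. A row lasts 1/8 s, in which the tool goes at most 62.5 mm and 10.7 degrees, less where a joint would pass 70% of its speed; a pose out of reach is approached as far as the arm can. A call with a gripper value outside its range is refused whole. The fingers move at their own pace and stop on an object; "force" is the grip in N (left out, the last holds). Time passes only in rows, so rows that repeat a pose let the fingers close. It gives the time, the measured TCP pose, the force and the opening at its end, in the units of the state.
- get_state(): the state, without advancing time (a new reading comes with each control period).
- read_camera(name): name is "scene" or "top" or "wrist"; returns a dict with "frame" (400x640x3 uint8, red, green, blue), "vfov" (degrees; the focal length in pixels is half the picture's height over the tangent of half this angle, whatever the lens; pixels are square), "cx", "cy" (the principal point, pixels), "dist" ([k1, k2, p1, p2, k3] as OpenCV has them; the pictures are not rectified), "position" and "rotation" of the camera in the world; the wrist camera has in their place "mount" (4x4, takes a point from camera to tool coordinates, whose origin is the TCP and whose axes are the flange's). Camera axes: x right, y up, looking along -z (the intrinsics and any distortion apply to the point x, -y, -z); pixel columns grow to the right and rows downward; lengths in m; the calibration is good to about 2 mm. A picture is of the moment at which its call begins: read the wrist's pose just before it. There is no depth.
- sign_off(): hands the job in, once; it reports no verdict.
The state is a dict: "time": time; "qpos": joint angles; "dq": joint speeds; "joint_efforts": joint torques, N m; "eef_pos": TCP position; "tcp_rot": TCP orientation; "contact_force": force on the tool from outside, world axes, zero at the start; "wrist_torque": the same for the moment, N m; "opening": opening from 0.0 (shut) to 1.0 (fully open).
Only numpy, scipy, OpenCV 4.12 (cv2) and the standard library are available. Lean on these libraries where they do the work, as an engineer would, in place of code of your own. Each camera call takes 0.05 s, during which the arm holds its last target.

## Working session

There is one attempt and no reset: what is moved stays moved. The work goes in short steps, Python scripts to look and compute and a tool call to move; the robot and the scene stay as the last step left them, time stands still between calls to the robot, and variables do not carry over. Pictures are saved under pics/ and viewed, and the job is handed in when it is done.

Besides the shell and the picture viewer there is one more tool, called after ">>>" by a JSON object that holds its "fn" and its "kwargs", one argument or row to a line. arm_command: Moves the arm, as the interface text tells. Its arguments: {"type":"object","properties":{"steps":{"type":"array"},"force":{"type":"number"}},"required":["steps"]}

```bash
mkdir -p pics
cat > h.py <<'E'
from plant import *
import numpy as np, cv2
from scipy.spatial.transform import Rotation as R
def grab(n,f):
    s=get_state(); c=read_camera(n); cv2.imwrite(f'pics/{f}.png',c['frame'][:,:,::-1]); np.save(f'pics/{f}.npy',dict(c=c,s=s),allow_pickle=True); return c,s
def load(f):
    d=np.load(f'pics/{f}.npy',allow_pickle=True).item(); return d['c'],d['s']
def pose(c,s):
    if 'mount' in c:
        M=np.array(c['mount']); Rt=R.from_quat(s['tcp_rot']).as_matrix() if np.size(s['tcp_rot'])==4 else np.array(s['tcp_rot'])
        return Rt@M[:3,3]+s['eef_pos'], Rt@M[:3,:3]
    r=np.array(c['rotation']); 
    return np.array(c['position']), (r if r.shape==(3,3) else R.from_quat(r).as_matrix())
def ray(c,s,uv):
    f=200/np.tan(np.radians(c['vfov'])/2); K=np.array([[f,0,c['cx']],[0,f,c['cy']],[0,0,1]])
    p=cv2.undistortPoints(np.array(uv,float).reshape(-1,1,2),K,np.array(c['dist'],float)).reshape(-1,2)
    o,Rm=pose(c,s); d=np.c_[p[:,0],-p[:,1],-np.ones(len(p))]@Rm.T
    return o,d
def plane(c,s,uv,z):
    o,d=ray(c,s,uv); return o+d*((z-o[2])/d[:,2])[:,None]
E
python3 - <<'E'
from h import *
for n in ['scene','top','wrist']:
    c,s=grab(n,n+'0'); print(n,{k:v for k,v in c.items() if k!='frame'})
print(s)
E
```

```text
scene {'vfov': 46.27333498649626, 'cx': 317.27658185980493, 'cy': 200.8530150038957, 'dist': array([-0.04142731,  0.        ,  0.        ,  0.        ,  0.        ]), 'position': array([1.31891726, 0.39850929, 0.70606771]), 'rotation': array([0.22843949, 0.36002291, 0.75520778, 0.49785551])}
top {'vfov': 48.93080487774961, 'cx': 322.7765680503444, 'cy': 201.06594817550544, 'dist': array([-0.12043483,  0.        ,  0.        ,  0.        ,  0.        ]), 'position': array([0.52819518, 0.05730576, 1.11497379]), 'rotation': array([ 0.03431992, -0.01858405, -0.70351037,  0.70961252])}
wrist {'vfov': 61.27599667919144, 'cx': 321.40527880735635, 'cy': 201.71932648563413, 'dist': array([-0.03708791,  0.        ,  0.        ,  0.        ,  0.        ]), 'mount': array([[ 9.20779711e-04,  9.49417398e-01,  3.14015537e-01,
         8.15036243e-02],
       [ 9.99999416e-01, -1.05173592e-03,  2.47622157e-04,
         1.23844238e-06],
       [ 5.65358202e-04,  3.14015126e-01, -9.49417812e-01,
        -1.41769871e-01],
       [ 0.00000000e+00,  0.00000000e+00,  0.00000000e+00,
         1.00000000e+00]])}
{'time': 0.1, 'qpos': array([ 1.15401181e+00,  2.87110796e-01,  1.57804322e+00,  3.26372399e-05,
        1.27858472e+00, -1.50008995e-01]), 'dq': array([ 0.00077423, -0.00281364, -0.00339499,  0.00161665,  0.00131694,
       -0.00027614]), 'joint_efforts': array([ 5.35205527e-04, -4.07295012e+01, -2.93699795e+01, -1.50548844e-04,
        3.43803164e-03,  2.35461975e-06]), 'eef_pos': array([0.17767169, 0.6505816 , 0.23005618]), 'tcp_rot': array([ 1.32997168e-01,  9.91115837e-01, -1.02587173e-03, -3.15041162e-04]), 'contact_force': array([ 0.49900409, -0.10702214, -0.18659773]), 'wrist_torque': array([ 0.00749882, -0.04658871, -0.00639681]), 'opening': 1.0027218988374047}
```

View pics/scene0.png

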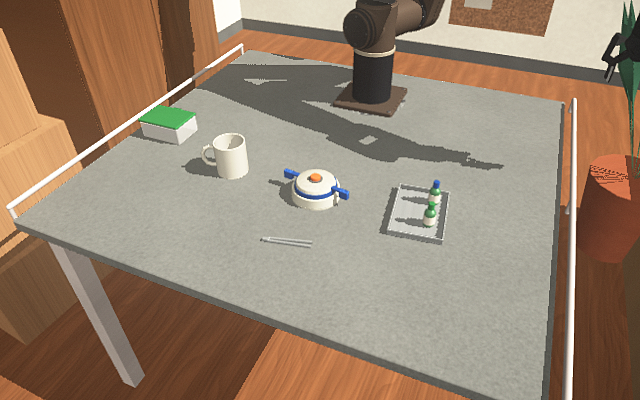

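View pics/top0.png

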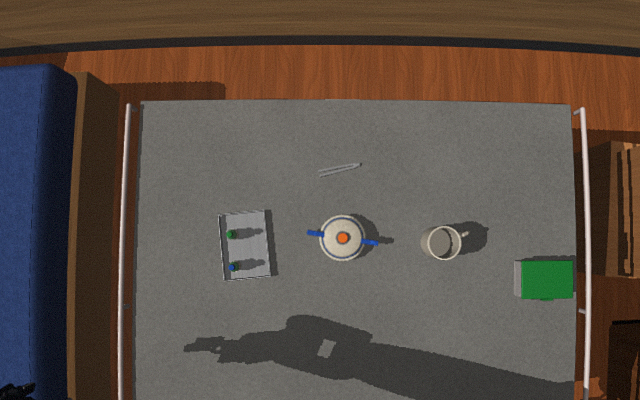

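View pics/wrist0.png

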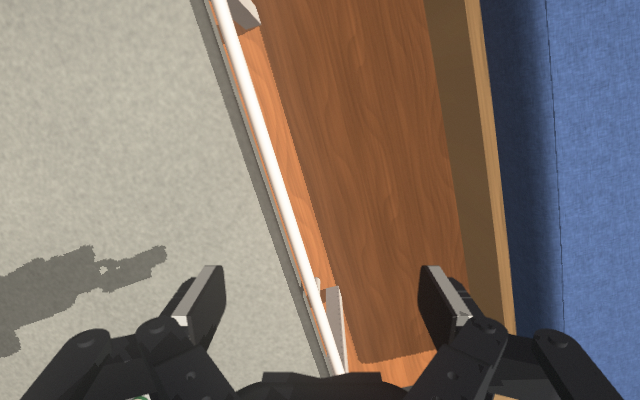

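```bash
cat > m.py <<'E'
from h import *
def masks(f):
    im=cv2.cvtColor(f,cv2.COLOR_RGB2HSV); h,s,v=cv2.split(im)
    return ((h>4)&(h<16)&(s>170)&(v>150)).astype(np.uint8),((h>105)&(h<125)&(s>150)&(v>60)).astype(np.uint8)
E
python3 - <<'E'
from m import *
for n,roi in [('top0',(290,200,400,275)),('scene0',(270,155,360,215))]:
    c,s=load(n); o,b=masks(c['frame'])
    x0,y0,x1,y1=roi
    z=np.zeros_like(o); z[y0:y1,x0:x1]=1
    for nm,m in(('or',o*z),('bl',b*z)):
        k,l,st,ce=cv2.connectedComponentsWithStats(m)
        for i in range(1,k):
            if st[i,4]>5: print(n,nm,st[i],ce[i],plane(c,s,[ce[i]],0.0565 if nm=='or' else 0.040)[0])
c,s=load('top0')
for nm,p,z in[('mugrim',(442,242),.088),('tw1',(319,174),.005),('tw2',(361,165),.005),('dropA',(231,234),.062),('dropB',(233,267),.062),('handle',(467,233),.05)]: print(nm,plane(c,s,[p],z))
for p in[(219,215),(265,211),(271,276),(225,280)]: print('tray',plane(c,s,[p],.016))
a,d=ray(*load('top0'),[(342.5,238)]);print(a,d)
E
```

```text
top0 or [338 233   9  10  69] [342.2173913  237.43478261] [0.52027947 0.03374841 0.0565    ]
top0 bl [307 230  17   8  69] [315.33333333 233.11594203] [0.53007029 0.09907021 0.04      ]
top0 bl [361 239  17   6  74] [369.17567568 241.67567568] [ 0.51037499 -0.03237227  0.04      ]
scene0 or [311 174   8   2   8] [314.5   174.375] [0.51405048 0.03067112 0.0565    ]
scene0 or [311 177   9   4  18] [314.27777778 179.        ] [0.53075192 0.03748877 0.0565    ]
scene0 bl [284 169  15   7  42] [291.30952381 171.9047619 ] [ 0.50588042 -0.03463985  0.04      ]
scene0 bl [331 184  18  16  74] [340.28378378 190.56756757] [0.52827455 0.10134807 0.04      ]
scene0 bl [309 191  23   8  65] [321.72307692 195.8       ] [0.56223869 0.06954263 0.04      ]
mugrim [[ 0.51136312 -0.19902736  0.088     ]]
tw1 [[0.68035788 0.09269486 0.005     ]]
tw2 [[ 0.70423932 -0.01412405  0.005     ]]
dropA [[0.52557305 0.3020477  0.062     ]]
dropB [[0.44632805 0.29562524 0.062     ]]
handle [[ 0.53277134 -0.27036315  0.05      ]]
tray [[0.57306067 0.34470395 0.016     ]]
tray [[0.58429808 0.22734507 0.016     ]]
tray [[0.4219852  0.20962831 0.016     ]]
tray [[0.40979404 0.32590457 0.016     ]]
[0.52819518 0.05730576 1.11497379] [[-0.00878949 -0.0230027  -1.00423453]]
```

```bash
cat > g.py <<'E'
from h import *
def goto(pos,yaw,tool='x'):
    "yaw = world angle (deg) of tool x, tool down"
    s=get_state(); a=np.radians(yaw); x=np.array([np.cos(a),np.sin(a),0]);z=np.array([0,0,-1.]);T=np.c_[x,np.cross(z,x),z]
    R0=R.from_quat(s['tcp_rot']).as_matrix()
    rv=R.from_matrix(R0.T@T).as_rotvec(); d=R0.T@(np.array(pos)-s['eef_pos'])
    print('turn',rv.round(4),'shift',d.round(4)); return rv,d
E
python3 - <<'E'
from g import *
C=np.array([.520,.034]);a=np.radians(81.5)
p=C+.0765*np.array([np.cos(a),np.sin(a)])
goto([*p,.17],81.5)
# triangulate
def tri(p,q):
    o1,d1=ray(*load('top0'),[p]);o2,d2=ray(*load('scene0'),[q]);A=np.c_[d1[0],-d2[0]];t=np.linalg.lstsq(A,o2-o1,rcond=None)[0]
    return o1+d1[0]*t[0],o2+d2[0]*t[1]
print(tri((342.2,237.4),(314.3,177.5)));print(tri((315.3,233.1),(342,191)));print(tri((369.2,241.7),(291,172)))
E
```

```text
turn [-1.7000e-03  1.1000e-03  1.4524e+00] shift [-0.4837 -0.4285  0.0609]
(array([0.5203334 , 0.03370347, 0.05257203]), array([0.52064446, 0.03300028, 0.05258535]))
(array([0.53010972, 0.09918155, 0.03924264]), array([0.52763303, 0.10533179, 0.03947764]))
(array([ 0.51037279, -0.03214826,  0.0433965 ]), array([ 0.51073316, -0.03291207,  0.04345427]))
```

>>> {"fn": "arm_command", "kwargs": {
  "steps": [
    [[0, 0, 1.452], [-0.484, -0.4285, 0.061], -0.3],
    [[0, 0, 1.452], [-0.484, -0.4285, 0.061], -0.3],
    [[0, 0, 1.452], [-0.484, -0.4285, 0.061], -0.3],
    [[0, 0, 1.452], [-0.484, -0.4285, 0.061], -0.3],
    [[0, 0, 1.452], [-0.484, -0.4285, 0.061], -0.3],
    [[0, 0, 1.452], [-0.484, -0.4285, 0.061], -0.3],
    [[0, 0, 1.452], [-0.484, -0.4285, 0.061], -0.3],
    [[0, 0, 1.452], [-0.484, -0.4285, 0.061], -0.3],
    [[0, 0, 1.452], [-0.484, -0.4285, 0.061], -0.3],
    [[0, 0, 1.452], [-0.484, -0.4285, 0.061], -0.3],
    [[0, 0, 1.452], [-0.484, -0.4285, 0.061], -0.3],
    [[0, 0, 1.452], [-0.484, -0.4285, 0.061], -0.3]
  ],
  "force": 20
}}

```text
time: 1.65
eef_pos: [0.532, 0.108, 0.1693]
tcp_rot: [0.759, 0.652, -0.001, 0.0]
contact_force: [0.1, -0.3, -0.2]
opening: 0.347
```

Run:
```python
from m import *
c,s=grab('wrist','w1')
o,b=masks(c['frame'])
for nm,m,z in(('or',o,.0565),('bl',b,.043)):
    k,l,st,ce=cv2.connectedComponentsWithStats(m)
    for i in range(1,k):
        if st[i,4]>40: print(nm,st[i],ce[i],plane(c,s,[ce[i]],z)[0])
print(s['eef_pos'],s['qpos'])
```

```text
or [308 263  26  27 552] [320.15942029 276.43297101] [0.51928979 0.03770123 0.0565    ]
bl [314 172  13  53 616] [319.78409091 197.21103896] [0.52905777 0.10406842 0.043     ]
bl [271 218  42  31  76] [291.86842105 227.42105263] [0.50124861 0.08076515 0.043     ]
bl [329 218  42  31  77] [350.63636364 228.72727273] [0.55097418 0.07201168 0.043     ]
bl [315 314  12  34 378] [320.7037037  330.41798942] [ 0.50955341 -0.02913711  0.043     ]
[0.53200435 0.10801276 0.16932961] [ 1.41298840e-02  5.75851059e-02  1.95605827e+00 -1.84047391e-03
  1.12981638e+00  1.66232558e-01]
```

View pics/w1.png

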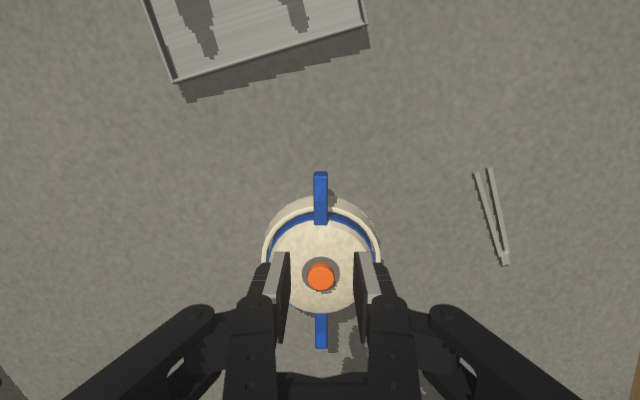

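Run:
```python
from m import *
c,s=load('w1')
o,b=masks(c['frame'])
print(plane(c,s,[(320,171.5),(314,175),(327.5,175),(315,348)],.043))
c2,s2=load('top0'); print(plane(c2,s2,[(306.7,232.5),(378,242.5)],.043))
c,s=load('scene0'); f=c['frame'][155:215,270:360,::-1]
cv2.imwrite('pics/sc.png',cv2.resize(f,None,fx=8,fy=8,interpolation=cv2.INTER_NEAREST)[:600])
f=c2['frame'][205:270,295:390,::-1]
cv2.imwrite('pics/tc.png',cv2.resize(f,None,fx=8,fy=8,interpolation=cv2.INTER_NEAREST))
```

```text
[[ 0.53254654  0.1257014   0.043     ]
 [ 0.52727061  0.12354688  0.043     ]
 [ 0.53814849  0.1218996   0.043     ]
 [ 0.50081265 -0.04921991  0.043     ]]
[[ 0.53135587  0.12002239  0.043     ]
 [ 0.5085815  -0.0535874   0.043     ]]
```

View pics/tc.png

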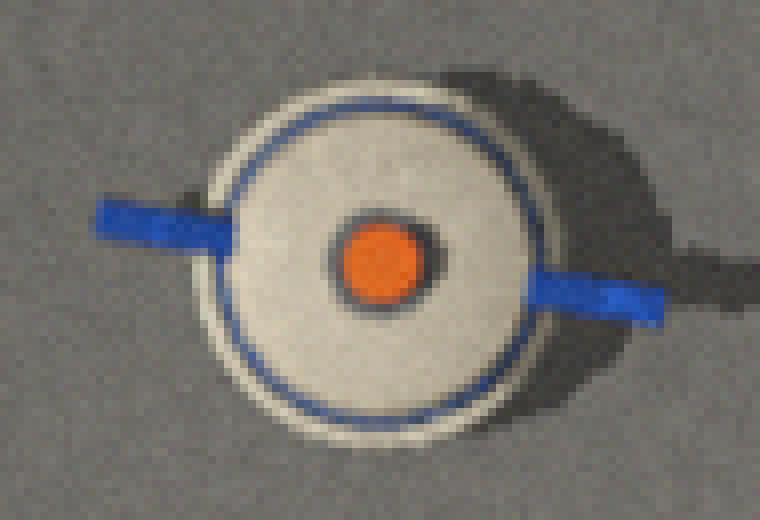

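View pics/sc.png

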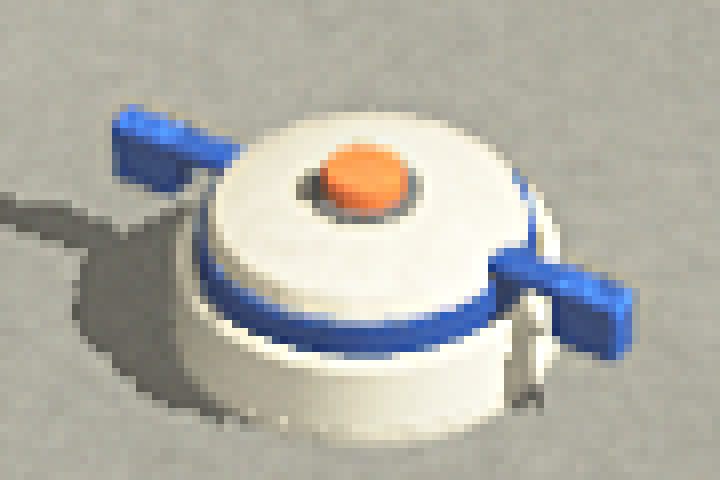

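Run:
```python
from g import *
C=np.array([.520,.0355]);a=np.radians(81.4)
p=C+.0785*np.array([np.cos(a),np.sin(a)])
goto([*p,.013],81.4)
```

```text
turn [-0.0018  0.0016  0.0003] shift [0.0042 0.     0.1564]
```

>>> {"fn": "arm_command", "kwargs": {
  "steps": [
    [[-0.002, 0.002, 0], [0.004, 0, 0.05], -0.3],
    [[-0.002, 0.002, 0], [0.004, 0, 0.09], -0.3],
    [[-0.002, 0.002, 0], [0.004, 0, 0.12], -0.3],
    [[-0.002, 0.002, 0], [0.004, 0, 0.14], -0.3],
    [[-0.002, 0.002, 0], [0.004, 0, 0.156], -0.3],
    [[-0.002, 0.002, 0], [0.004, 0, 0.156], -0.3],
    [[-0.002, 0.002, 0], [0.004, 0, 0.156], -0.3]
  ]
}}

```text
time: 2.58
eef_pos: [0.5323, 0.1133, 0.0143]
tcp_rot: [0.758, 0.652, 0.001, 0.0]
contact_force: [-0.0, -1.1, -0.9]
opening: 0.354
```

Run:
```python
from h import *
c,s=grab('wrist','w2');c2,_=grab('scene','s2')
f=c2['frame'][135:215,260:370,::-1]
cv2.imwrite('pics/s2c.png',cv2.resize(f,None,fx=7,fy=7,interpolation=cv2.INTER_NEAREST))
print(s['eef_pos'],s['contact_force'],s['wrist_torque'],s['opening'])
```

```text
[0.53229284 0.11331805 0.01432676] [-0.00755767 -1.12898806 -0.8666315 ] [0.03528405 0.04633512 0.02802794] 0.3536767841308025
```

View pics/w2.png

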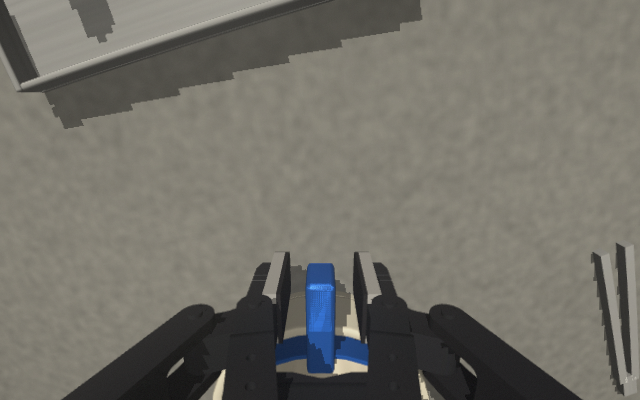

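View pics/s2c.png

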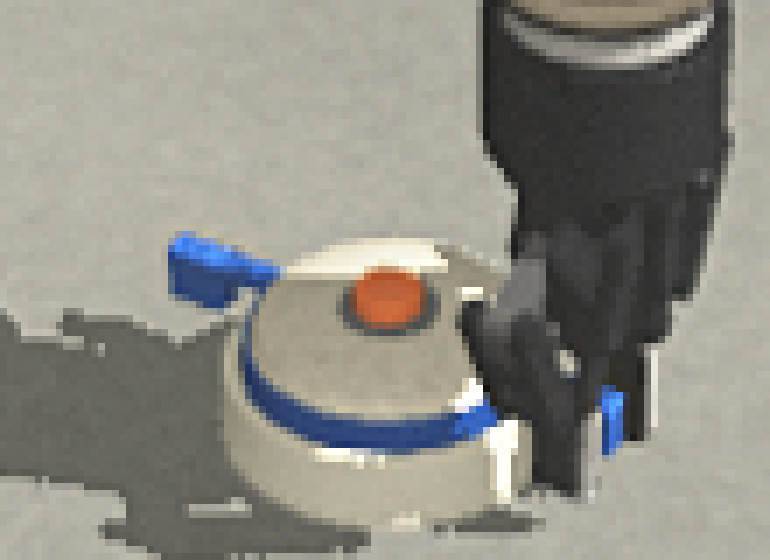

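>>> {"fn": "arm_command", "kwargs": {
  "steps": [
    [[0, 0, 0], [0, 0, 0.001], -0.62],
    [[0, 0, 0], [0, 0, 0.001], -0.62],
    [[0, 0, 0.07], [0, 0.0055, 0.001], -0.62],
    [[0, 0, 0.14], [-0.001, 0.011, 0.001], -0.62],
    [[0, 0, 0.21], [-0.002, 0.0163, 0.001], -0.62],
    [[0, 0, 0.28], [-0.003, 0.0216, 0.001], -0.62],
    [[0, 0, 0.35], [-0.005, 0.0268, 0.001], -0.62],
    [[0, 0, 0.35], [-0.005, 0.0268, 0.001], -0.62]
  ]
}}

```text
time: 3.68
eef_pos: [0.5587, 0.104, 0.0138]
tcp_rot: [0.86, 0.511, 0.001, 0.001]
contact_force: [-0.6, 0.3, 0.9]
opening: 0.194
```

```bash
cat > q.py <<'E'
from m import *
import sys
C=np.array([.520,.0355])
s=get_state(); e=s['eef_pos']; Rm=R.from_quat(s['tcp_rot']).as_matrix()
v=e[:2]-C
print('t',round(s['time'],2),'r',np.hypot(*v).round(4),'ang',np.degrees(np.arctan2(v[1],v[0])).round(2),'toolx',np.degrees(np.arctan2(Rm[1,0],Rm[0,0])).round(2),'z',e[2].round(4),'F tool',(Rm.T@s['contact_force']).round(2),'T',s['wrist_torque'].round(3),'op',round(s['opening'],3))
if len(sys.argv)>1:
    c,s=grab('top',sys.argv[1]); o,b=masks(c['frame']); z=np.zeros_like(o); z[190:285,280:400]=1
    f=c['frame'][205:270,295:390,::-1]
    cv2.imwrite(f'pics/{sys.argv[1]}c.png',cv2.resize(f,None,fx=8,fy=8,interpolation=cv2.INTER_NEAREST))
    k,l,st,ce=cv2.connectedComponentsWithStats(b*z)
    for i in range(1,k):
        if st[i,4]>15:
            P=plane(c,s,[ce[i]],.043)[0]; print('bl',st[i],P.round(4),'ang',np.degrees(np.arctan2(*(P[:2]-[.5203,.0337])[::-1])).round(1))
E
python3 q.py t3
```

```text
t 3.67 r 0.0786 ang 60.55 toolx 61.4 z 0.0138 F tool [-0.05 -0.71 -0.88] T [-0.021 -0.073  0.031] op 0.194
bl [359 245  16  11  74] [ 0.4906 -0.0259  0.043 ] ang -116.5
```

>>> {"fn": "arm_command", "kwargs": {
  "steps": [
    [[0, 0, 0.06], [0, 0.0047, 0], -0.62],
    [[0, 0, 0.12], [-0.0005, 0.0094, 0], -0.62],
    [[0, 0, 0.18], [-0.001, 0.014, 0], -0.62],
    [[0, 0, 0.18], [-0.001, 0.014, 0], -0.62]
  ]
}}

```text
time: 4.22
eef_pos: [0.5702, 0.0964, 0.0137]
tcp_rot: [0.902, 0.432, 0.001, 0.0]
contact_force: [0.4, -0.8, -0.8]
opening: 0.19
```

```bash
python3 q.py t4
```

```text
t 4.22 r 0.0789 ang 50.5 toolx 51.2 z 0.0137 F tool [-0.38  0.76  0.84] T [ 0.006 -0.     0.001] op 0.19
bl [356 248  16  13  75] [ 0.4808 -0.0194  0.043 ] ang -126.6
```

>>> {"fn": "arm_command", "kwargs": {
  "steps": [
    [[0, 0, 0.03], [0, 0.002, 0], -0.62],
    [[0, 0, 0.055], [0, 0.0042, 0], -0.62],
    [[0, 0, 0.055], [0, 0.0042, 0], -0.62]
  ]
}}

```text
time: 4.65
eef_pos: [0.5735, 0.0937, 0.0137]
tcp_rot: [0.913, 0.407, 0.001, 0.0]
contact_force: [0.8, -0.6, -0.2]
opening: 0.19
```

>>> {"fn": "arm_command", "kwargs": {
  "steps": [
    [[0, 0, 0.03], [0, 0.002, 0], -0.62],
    [[0, 0, 0.055], [0, 0.0042, 0], -0.62],
    [[0, 0, 0.055], [0, 0.0042, 0], -0.62]
  ]
}}

```text
time: 5.03
eef_pos: [0.5769, 0.0907, 0.0138]
tcp_rot: [0.924, 0.382, 0.001, 0.001]
contact_force: [-0.2, -0.0, 0.3]
opening: 0.191
```

```bash
python3 q.py t5
```

```text
t 5.03 r 0.0792 ang 44.15 toolx 44.88 z 0.0138 F tool [-0.15 -0.12 -0.25] T [-0.045  0.051  0.031] op 0.191
bl [355 250  15  14  74] [ 0.4749 -0.0152  0.043 ] ang -132.9
```

>>> {"fn": "arm_command", "kwargs": {
  "steps": [
    [[0, 0, 0.03], [0, 0.002, 0], -0.62],
    [[0, 0, 0.055], [-0.0003, 0.0042, 0], -0.62],
    [[0, 0, 0.055], [-0.0003, 0.0042, 0], -0.62]
  ]
}}

```text
time: 5.45
eef_pos: [0.5799, 0.0874, 0.0138]
tcp_rot: [0.934, 0.356, 0.002, 0.001]
contact_force: [-0.7, 0.1, -0.2]
opening: 0.189
```

>>> {"fn": "arm_command", "kwargs": {
  "steps": [
    [[0, 0, 0.03], [0, 0.002, 0], -0.62],
    [[0, 0, 0.055], [-0.0003, 0.0042, 0], -0.62],
    [[0, 0, 0.055], [-0.0003, 0.0042, 0], -0.62]
  ]
}}

```text
time: 5.82
eef_pos: [0.5827, 0.0838, 0.0139]
tcp_rot: [0.944, 0.33, 0.002, 0.001]
contact_force: [-0.1, 0.9, -0.0]
opening: 0.191
```

```bash
python3 q.py t6
```

```text
t 5.83 r 0.0792 ang 37.6 toolx 38.54 z 0.0139 F tool [ 0.45 -0.79  0.02] T [ 0.015 -0.003 -0.013] op 0.191
bl [353 251  14  15  72] [ 0.4704 -0.0096  0.043 ] ang -139.1
```

>>> {"fn": "arm_command", "kwargs": {
  "steps": [
    [[0, 0, 0.03], [0, 0.002, 0], -0.62],
    [[0, 0, 0.055], [-0.0003, 0.0042, 0], -0.62],
    [[0, 0, 0.055], [-0.0003, 0.0042, 0], -0.62]
  ]
}}

```text
time: 6.25
eef_pos: [0.5853, 0.0802, 0.014]
tcp_rot: [0.953, 0.304, 0.002, 0.001]
contact_force: [0.3, -0.5, 0.6]
opening: 0.188
```

>>> {"fn": "arm_command", "kwargs": {
  "steps": [
    [[0, 0, 0.03], [0, 0.002, 0], -0.62],
    [[0, 0, 0.055], [-0.0003, 0.0042, 0], -0.62],
    [[0, 0, 0.055], [-0.0003, 0.0042, 0], -0.62]
  ]
}}

```text
time: 6.62
eef_pos: [0.5877, 0.0763, 0.014]
tcp_rot: [0.961, 0.277, 0.002, 0.001]
contact_force: [0.4, -1.0, -0.1]
opening: 0.189
```

```bash
python3 q.py t7
```

```text
t 6.62 r 0.079 ang 31.09 toolx 32.21 z 0.014 F tool [-0.22  1.1   0.09] T [-0.023  0.01   0.019] op 0.189
bl [352 253  12  15  74] [ 0.4656 -0.0042  0.043 ] ang -145.3
```

>>> {"fn": "arm_command", "kwargs": {
  "steps": [
    [[0, 0, 0.03], [0, 0.002, 0], -0.62],
    [[0, 0, 0.055], [-0.0003, 0.0042, 0], -0.62],
    [[0, 0, 0.055], [-0.0003, 0.0042, 0], -0.62]
  ]
}}

```text
time: 7.05
eef_pos: [0.5898, 0.0724, 0.0141]
tcp_rot: [0.968, 0.251, 0.002, 0.001]
contact_force: [-0.0, -0.4, -0.3]
opening: 0.193
```

>>> {"fn": "arm_command", "kwargs": {
  "steps": [
    [[0, 0, 0.03], [0, 0.002, 0], -0.62],
    [[0, 0, 0.055], [-0.0003, 0.0042, 0], -0.62],
    [[0, 0, 0.055], [-0.0003, 0.0042, 0], -0.62]
  ]
}}

```text
time: 7.42
eef_pos: [0.5917, 0.0683, 0.0141]
tcp_rot: [0.975, 0.224, 0.002, 0.001]
contact_force: [-0.5, -0.6, 0.2]
opening: 0.192
```

```bash
python3 q.py t8
```

```text
t 7.42 r 0.0788 ang 24.57 toolx 25.88 z 0.0141 F tool [-0.66  0.33 -0.21] T [0.019 0.091 0.066] op 0.192
bl [352 258   9  12  52] [ 4.567e-01 -4.000e-04  4.300e-02] ang -151.8
```

>>> {"fn": "arm_command", "kwargs": {
  "steps": [
    [[0, 0, 0.03], [0, 0.002, 0], -0.62],
    [[0, 0, 0.055], [-0.0002, 0.0042, 0], -0.62],
    [[0, 0, 0.055], [-0.0002, 0.0042, 0], -0.62]
  ]
}}

```text
time: 7.85
eef_pos: [0.5934, 0.0642, 0.0142]
tcp_rot: [0.98, 0.197, 0.002, 0.001]
contact_force: [0.3, 0.2, 0.4]
opening: 0.192
```

>>> {"fn": "arm_command", "kwargs": {
  "steps": [
    [[0, 0, 0.03], [0, 0.002, 0], -0.62],
    [[0, 0, 0.055], [-0.0002, 0.0042, 0], -0.62],
    [[0, 0, 0.055], [-0.0002, 0.0042, 0], -0.62]
  ]
}}

```text
time: 8.22
eef_pos: [0.5949, 0.06, 0.0142]
tcp_rot: [0.985, 0.17, 0.002, 0.001]
contact_force: [0.2, -0.4, -0.5]
opening: 0.19
```

```bash
python3 q.py t9
```

```text
t 8.22 r 0.0788 ang 18.09 toolx 19.55 z 0.0142 F tool [0.04 0.49 0.5 ] T [ 0.033 -0.03   0.028] op 0.19
```

View pics/t9c.png

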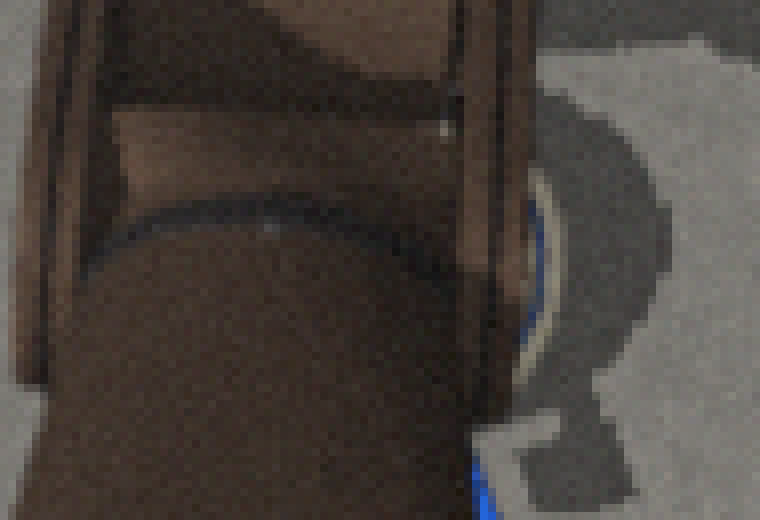

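```bash
cat > v.py <<'E'
from h import *
import sys
n=sys.argv[1]
a,_=grab('scene',n+'s');b,_=grab('wrist',n+'w')
f=cv2.resize(a['frame'][130:220,250:370,::-1],(400,300),interpolation=cv2.INTER_CUBIC);g=cv2.resize(b['frame'][200:400,190:450,::-1],(390,300))
cv2.imwrite(f'pics/{n}v.png',np.hstack([f,g]))
E
python3 v.py t9
```

```text
(no output)
```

View pics/t9v.png

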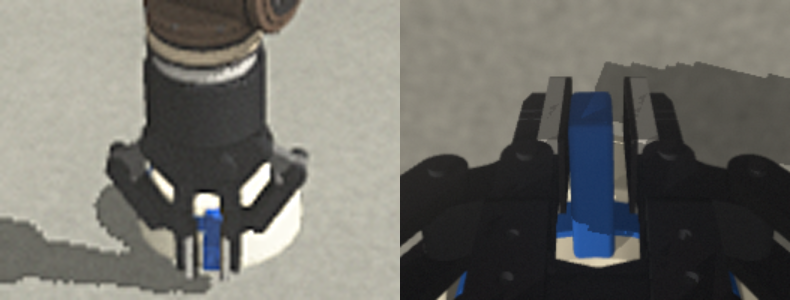

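```bash
cat > w.py <<'E'
from m import *
import sys
n=sys.argv[1]
s=get_state(); e=s['eef_pos']; Rm=R.from_quat(s['tcp_rot']).as_matrix(); v=e[:2]-[.520,.0355]
print('t',round(s['time'],2),'r',np.hypot(*v).round(4),'ang',np.degrees(np.arctan2(v[1],v[0])).round(2),'toolx',np.degrees(np.arctan2(Rm[1,0],Rm[0,0])).round(2),'z',e[2].round(4),'Ft',(Rm.T@s['contact_force']).round(1))
def meas(c):
    o,b=masks(c['frame']); b=b.copy(); b[:250]=0;b[330:]=0;b[:,:285]=0;b[:,355:]=0
    r,cc=np.nonzero(b); 
    return 'toprow',r.min() if len(r) else None,'row300',(np.nonzero(b[300])[0][[0,-1]] if b[300].any() else None), 'row280',(np.nonzero(b[280])[0][[0,-1]] if b[280].any() else None)
if n=='prev':
    for q in('w2','t9w'): print(q,*meas(load(q)[0]))
else:
    c,_=grab('wrist',n); print(*meas(c))
E
python3 w.py prev
```

```text
t 8.38 r 0.0788 ang 18.18 toolx 19.58 z 0.0142 Ft [-0.  -0.6 -0.2]
w2 toprow 264 row300 [306 334] row280 [306 333]
t9w toprow 264 row300 [303 330] row280 [305 327]
```

>>> {"fn": "arm_command", "kwargs": {
  "steps": [
    [[0, 0, 0.03], [0, 0.002, 0], -0.62],
    [[0, 0, 0.055], [-0.0002, 0.0042, 0], -0.62],
    [[0, 0, 0.055], [-0.0002, 0.0042, 0], -0.62]
  ]
}}

```text
time: 8.75
eef_pos: [0.5962, 0.0558, 0.0142]
tcp_rot: [0.99, 0.143, 0.003, 0.001]
contact_force: [-0.3, 0.7, -0.7]
opening: 0.188
```

```bash
python3 w.py a1
```

```text
t 8.75 r 0.0788 ang 14.96 toolx 16.41 z 0.0142 Ft [-0.1 -0.8  0.7]
toprow 271 row300 [303 330] row280 [306 326]
```

>>> {"fn": "arm_command", "kwargs": {
  "steps": [
    [[0, 0, 0.03], [0, 0.002, 0], -0.62],
    [[0, 0, 0.055], [-0.0002, 0.0042, 0], -0.62],
    [[0, 0, 0.055], [-0.0002, 0.0042, 0], -0.62]
  ]
}}

```text
time: 9.18
eef_pos: [0.5972, 0.0515, 0.0142]
tcp_rot: [0.993, 0.115, 0.003, 0.001]
contact_force: [-0.5, 0.7, -0.0]
opening: 0.188
```

```bash
python3 w.py a2; python3 v.py a2
```

```text
t 9.18 r 0.0789 ang 11.7 toolx 13.25 z 0.0142 Ft [-0.4 -0.8  0. ]
toprow 270 row300 [303 330] row280 [307 324]
```

View pics/a2v.png

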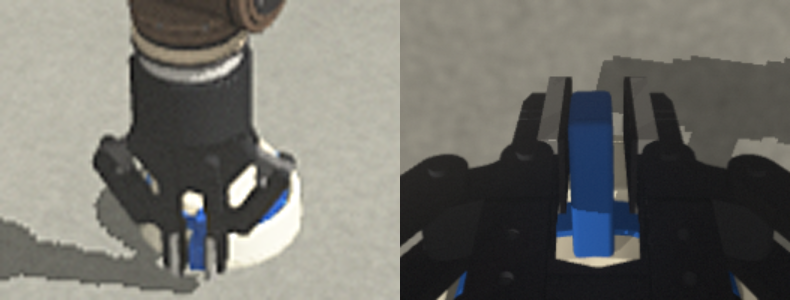

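>>> {"fn": "arm_command", "kwargs": {
  "steps": [
    [[0, 0, 0.03], [0, 0.002, 0], -0.62],
    [[0, 0, 0.055], [-0.0003, 0.0042, 0], -0.62],
    [[0, 0, 0.055], [-0.0003, 0.0042, 0], -0.62]
  ]
}}

```text
time: 9.7
eef_pos: [0.5979, 0.0472, 0.0143]
tcp_rot: [0.996, 0.088, 0.003, 0.001]
contact_force: [0.0, -0.4, 0.2]
opening: 0.187
```

```bash
python3 w.py a3
```

```text
t 9.7 r 0.0788 ang 8.57 toolx 10.1 z 0.0143 Ft [-0.1  0.4 -0.2]
toprow 271 row300 [303 330] row280 [307 328]
```

>>> {"fn": "arm_command", "kwargs": {
  "steps": [
    [[0, 0, 0.03], [0, 0.002, 0], -0.62],
    [[0, 0, 0.055], [-0.0003, 0.0042, 0], -0.62],
    [[0, 0, 0.055], [-0.0003, 0.0042, 0], -0.62]
  ]
}}

```text
time: 10.12
eef_pos: [0.5983, 0.0428, 0.0143]
tcp_rot: [0.998, 0.061, 0.003, 0.001]
contact_force: [-0.3, -0.5, 0.7]
opening: 0.191
```

```bash
python3 w.py a4
```

```text
t 10.12 r 0.0786 ang 5.31 toolx 6.94 z 0.0143 Ft [-0.3  0.5 -0.7]
toprow 262 row300 [303 330] row280 [303 330]
```

>>> {"fn": "arm_command", "kwargs": {
  "steps": [
    [[0, 0, 0.03], [0, 0.002, 0], -0.62],
    [[0, 0, 0.055], [-0.0003, 0.0042, 0], -0.62],
    [[0, 0, 0.055], [-0.0003, 0.0042, 0], -0.62]
  ]
}}

```text
time: 10.55
eef_pos: [0.5986, 0.0383, 0.0144]
tcp_rot: [0.999, 0.033, 0.003, 0.002]
contact_force: [-0.4, -0.0, -0.2]
opening: 0.189
```

```bash
python3 w.py a5
```

```text
t 10.55 r 0.0786 ang 2.03 toolx 3.78 z 0.0144 Ft [-0.4 -0.   0.2]
toprow 269 row300 [305 331] row280 [304 331]
```

```bash
python3 v.py a5
```

```text
(no output)
```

View pics/a5v.png

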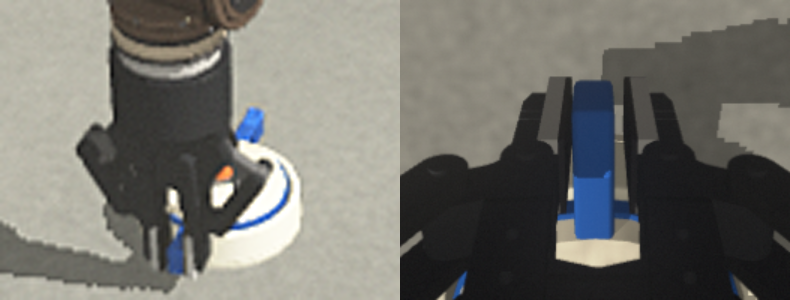

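>>> {"fn": "arm_command", "kwargs": {
  "steps": [
    [[0, 0, 0], [0, 0, 0], -0.2],
    [[0, 0, 0], [0, 0, 0], -0.2],
    [[0, 0, 0], [0, 0, 0], -0.2],
    [[0, 0, 0], [0, 0, -0.03], -0.2],
    [[0, 0, 0], [0, 0, -0.08], -0.2],
    [[0, 0, 0], [0, 0, -0.13], -0.2],
    [[0, 0, 0], [0.06, 0, -0.15], -0.2],
    [[0, 0, 0], [0.1, 0, -0.15], -0.2],
    [[0, 0, 0], [0.1, 0, -0.15], -0.2]
  ]
}}

```text
time: 11.82
eef_pos: [0.6995, 0.0455, 0.1649]
tcp_rot: [0.999, 0.033, 0.003, 0.002]
contact_force: [-0.4, -0.1, -0.1]
opening: 0.402
```

```bash
python3 w.py b1
python3 - <<'E'
from m import *
a,s=grab('scene','b1s');b,_=load('b1');t,_=grab('top','b1t')
cv2.imwrite('pics/b1v.png',np.hstack([cv2.resize(a['frame'][145:220,260:360,::-1],(400,300),interpolation=cv2.INTER_CUBIC),cv2.resize(b['frame'][:,:,::-1],(400,250))[0:250] if 0 else cv2.resize(b['frame'][100:400,120:520,::-1],(400,300))]))
for c,n in((a,'b1s'),(b,'b1')):
    o,bl=masks(c['frame']); 
    for nm,m,z in(('or',o,.0495),('bl',bl,.036)):
        k,l,st,ce=cv2.connectedComponentsWithStats(m)
        for i in range(1,k):
            if st[i,4]>15 and (n!='b1s' or 250<ce[i][0]<370): print(n,nm,st[i],ce[i].round(1),plane(*load(n),[ce[i]],z)[0].round(4))
E
```

```text
t 11.82 r 0.1798 ang 3.19 toolx 3.82 z 0.1649 Ft [-0.4  0.   0.1]
toprow 283 row300 [314 325] row280 None
b1s bl [321 163   8  10  51] [324.7 167.5] [0.4531 0.0308 0.036 ]
b1s bl [301 188  35  24  98] [311.3 199.6] [0.5792 0.0512 0.036 ]
b1 or [309 361  24  17 280] [319.8 370.6] [0.5241 0.0349 0.0495]
b1 bl [314 283  12  44 439] [319.5 306.1] [0.5878 0.0393 0.036 ]
b1 bl [334 321  18   8  20] [342.8 323.9] [0.5691 0.0157 0.036 ]
b1 bl [278 323  23  19  52] [286.3 331.2] [0.5571 0.0696 0.036 ]
```

View pics/b1v.png

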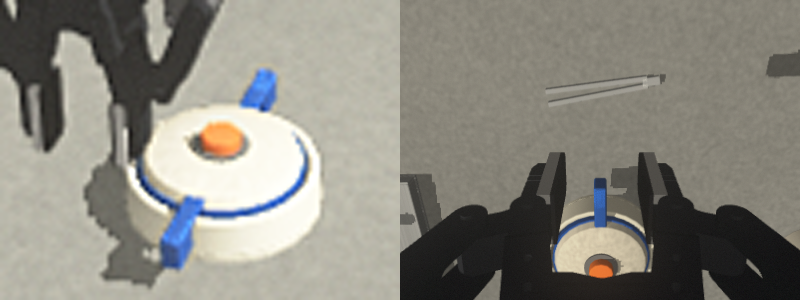

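Run:
```python
from m import *
for n in('scene0','b1s'):
    c,s=load(n); hsv=cv2.cvtColor(c['frame'],cv2.COLOR_RGB2HSV)
    m=((hsv[...,0]<18)&(hsv[...,1]>120)).astype(np.uint8); m[:160]=0;m[205:]=0;m[:,:295]=0;m[:,335:]=0
    M=cv2.moments(m,True); p=(M['m10']/M['m00'],M['m01']/M['m00']); o,d=ray(c,s,[p]); d=d[0]
    v=d[:2]; t=((np.array([.5203,.0337])-o[:2])@v)/(v@v); print(n,M['m00'],np.round(p,2),(o+t*d).round(4))
c,s=load('b1t'); cv2.imwrite('pics/b1tc.png',cv2.resize(c['frame'][140:300,200:500,::-1],(780,416)))
```

```text
scene0 68.0 [315.   176.82] [0.5199 0.0345 0.0545]
b1s 68.0 [314.84 179.37] [0.5201 0.0341 0.0471]
```

View pics/b1tc.png

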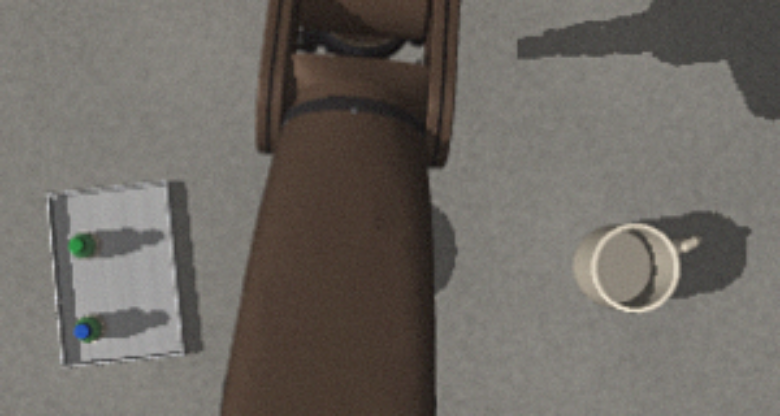

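Run:
```python
from g import *
goto([.5205,.0345,.070],3.8)
```

```text
turn [ 0.0029 -0.0031  0.0002] shift [-0.1767 -0.0009  0.0935]
```

>>> {"fn": "arm_command", "kwargs": {
  "steps": [
    [[0.003, -0.003, 0], [-0.06, -0.001, 0], -1],
    [[0.003, -0.003, 0], [-0.12, -0.001, 0], -1],
    [[0.003, -0.003, 0], [-0.177, -0.001, 0.02], -1],
    [[0.003, -0.003, 0], [-0.177, -0.001, 0.06], -1],
    [[0.003, -0.003, 0], [-0.177, -0.001, 0.0935], -1],
    [[0.003, -0.003, 0], [-0.177, -0.001, 0.0935], -1],
    [[0.003, -0.003, 0], [-0.177, -0.001, 0.0935], -1]
  ]
}}

```text
time: 12.85
eef_pos: [0.5207, 0.0346, 0.0712]
tcp_rot: [0.999, 0.033, 0.001, 0.0]
contact_force: [0.1, 0.1, 1.1]
opening: 0.002
```

```bash
python3 w.py c1; python3 v.py c1
```

```text
t 12.85 r 0.0012 ang -54.91 toolx 3.82 z 0.0712 Ft [ 0.1 -0.1 -1.1]
toprow None row300 None row280 None
```

View pics/c1v.png

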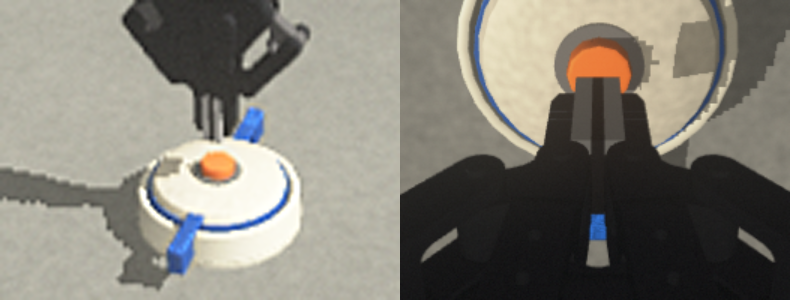

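>>> {"fn": "arm_command", "kwargs": {
  "steps": [
    [[0, 0, 0], [0, 0, 0.01], -1],
    [[0, 0, 0], [0, 0, 0.018], -1],
    [[0, 0, 0], [0, 0, 0.022], -1],
    [[0, 0, 0], [0, 0, 0.022], -1]
  ]
}}

```text
time: 13.5
eef_pos: [0.521, 0.0346, 0.0493]
tcp_rot: [0.999, 0.033, 0.001, 0.0]
contact_force: [-1.4, -0.9, 1.5]
opening: -0.001
```

>>> {"fn": "arm_command", "kwargs": {
  "steps": [
    [[0, 0, 0], [0, 0, 0.0015], -1],
    [[0, 0, 0], [0, 0, 0.003], -1],
    [[0, 0, 0], [0, 0, 0.003], -1]
  ]
}}

```text
time: 13.88
eef_pos: [0.5213, 0.0345, 0.0465]
tcp_rot: [0.999, 0.033, 0.001, 0.0]
contact_force: [-1.0, -0.1, 2.8]
opening: -0.001
```

>>> {"fn": "arm_command", "kwargs": {
  "steps": [
    [[0, 0, 0], [0, 0, 0.001], -1],
    [[0, 0, 0], [0, 0, 0.002], -1],
    [[0, 0, 0], [0, 0, 0.002], -1]
  ]
}}

```text
time: 14.25
eef_pos: [0.5213, 0.0345, 0.0446]
tcp_rot: [0.999, 0.033, 0.001, 0.0]
contact_force: [-1.6, 0.5, 4.4]
opening: -0.002
```

>>> {"fn": "arm_command", "kwargs": {
  "steps": [
    [[0, 0, 0], [0, 0, 0.0015], -1],
    [[0, 0, 0], [0, 0, 0.0015], -1],
    [[0, 0, 0], [0, 0, 0.0015], -1]
  ]
}}

```text
time: 14.62
eef_pos: [0.5214, 0.0345, 0.0444]
tcp_rot: [0.999, 0.033, 0.0, 0.0]
contact_force: [-5.9, 0.4, 11.8]
opening: 0.004
```

Bottomed at z = 44.4 mm (expected 44.5) with 12 N. Now I release it and move clear.

>>> {"fn": "arm_command", "kwargs": {
  "steps": [
    [[0, 0, 0], [0, 0, -0.003], -1],
    [[0, 0, 0], [0, 0, -0.01], -1],
    [[0, 0, 0], [0, 0, -0.04], -1],
    [[0, 0, 0], [0, 0, -0.09], -1],
    [[0, 0, 0], [0, 0, -0.14], -1],
    [[0, 0, 0], [0.05, 0, -0.16], -1],
    [[0, 0, 0], [0.1, 0, -0.16], -1],
    [[0, 0, 0], [0.12, 0, -0.16], -1],
    [[0, 0, 0], [0.12, 0, -0.16], -1]
  ]
}}

```text
time: 15.75
eef_pos: [0.6416, 0.0426, 0.2036]
tcp_rot: [0.999, 0.034, 0.0, 0.0]
contact_force: [-0.3, -0.2, -0.1]
opening: -0.002
```

```bash
python3 w.py d1
python3 - <<'E'
from m import *
grab('scene','d1s')
for n in('scene0','b1s','d1s'):
    c,s=load(n); hsv=cv2.cvtColor(c['frame'],cv2.COLOR_RGB2HSV)
    m=((hsv[...,0]<18)&(hsv[...,1]>120)).astype(np.uint8); m[:160]=0;m[205:]=0;m[:,:295]=0;m[:,335:]=0
    M=cv2.moments(m,True); p=(M['m10']/M['m00'],M['m01']/M['m00']); o,d=ray(c,s,[p]); d=d[0]
    v=d[:2]; t=((np.array([.5203,.0337])-o[:2])@v)/(v@v); print(n,M['m00'],np.round(p,2),(o+t*d).round(4))
E
```

```text
t 15.75 r 0.1218 ang 3.33 toolx 3.84 z 0.2036 Ft [-0.3  0.1  0.1]
toprow 250 row300 None row280 None
scene0 68.0 [315.   176.82] [0.5199 0.0345 0.0545]
b1s 68.0 [314.84 179.37] [0.5201 0.0341 0.0471]
d1s 68.0 [314.84 179.37] [0.5201 0.0341 0.0471]
```

View pics/d1s.png

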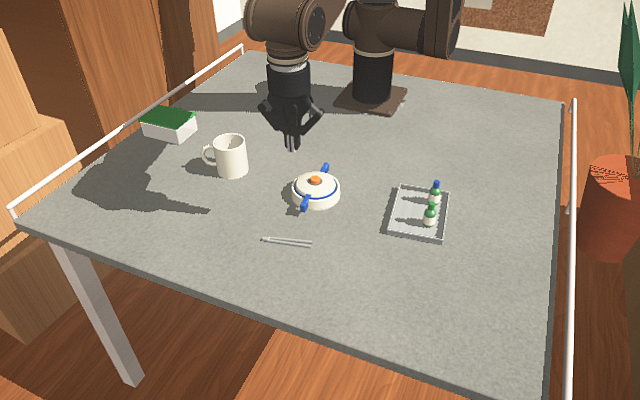

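The scene picture shows the light home and level at (316,187), with the switch out again at (315,179). The mug at (230,157), tweezers at (287,242) and bottles at (432,205) look unmoved, and the hand is clear.

```bash
python3 -c "
from plant import *
print(sign_off())"
```

```text
the job is handed in; nothing more can be done
None
```

The night light is fully home in its dock and the switch has been pressed and released. I handed the job in at about 16 s of the 51 s allowed.

- **Turning:** I held one ear loosely between the pads and turned the light clockwise in slow steps. It dropped after about 76°. I felt less than about 1 N at the end of each step and stopped turning as soon as I saw the drop, then took the hand away.
- **Drop:** The scene camera puts the switch 7.4 mm lower than at the start, against the expected 7 mm. The light looks level, judged by eye with its blue ring even with the collar. I did not push it back and forth to confirm it is locked.
- **Switch:** It reached its stop with the fingertips at 44.4 mm, where 44.5 mm was expected, and I pressed to about 12 N. After release it read the same height as before the press, so it came back out.
- **Bystanders:** The mug, tweezers and bottles look unmoved in the last scene picture. I judged this by eye and did not measure them again.
- **Camera disagreement:** The top and wrist cameras differed by about 4 mm on the light's centre. I used a value in between, and the play between pads and ear absorbed the difference.

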